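Close up the tool chest

TASK

Close up the small wooden tool chest: push both of its drawers fully home, then swing the open green lid all the way down by pushing it from behind, so that the lid locks the drawers. Slam nothing; the drawers come first, while the lid is still open. Pick nothing up, and leave the other tools on the bench and in the chest where they are.

Things in the scene. Friction and masses are not known exactly. Their poses are not given: they have to be found in the camera images.
- chest: small wooden tool chest, fixed to the bench: 170 mm deep (its x), 370 mm wide (its y), 105 mm high without the 12 mm lid. Origin at the centre of its underside; its x axis points from the drawer side (facing the robot) to the hinge side, z up. The upper part is an open well (floor 72 mm above the bench); two drawers lie side by side below it
- left_pull (a point): middle of the robot-side face of the brass pull of the left (+y) drawer. The pull is a solid bar 70 mm wide, 16 mm high, centred 50 mm above the bench, standing 18 mm proud of the dark drawer front (front 163 x 54 mm, 10 to 64 mm above the bench); no gap behind it. When the drawer is home its front is flush with the chest's front and this point is 103 mm before the chest's centre, along the chest's -x, and 89.5 mm to the side; it moves with the drawer
- right_pull (a point): the same for the right (-y) drawer
- drawer_left (a joint): how far the left drawer stands out, m: 0 fully home (hard stop), at most 0.095; slides along the chest's -x as it opens; friction about 2 N, stays where it is left
- drawer_right (a joint): the same for the right drawer
- lid (a joint): opening angle of the lid, rad: 0 shut flat on the chest (hard stop), grows as it opens upward, at most 1.5; stiff hinge, stays at any angle, about 2 to 6 N at its free edge moves it
- lid_hinge (a point): middle of the lid's hinge line, on the top far (+x) edge of the chest, 105 mm above the bench; the hinge line runs along the chest's y. The lid is a green-painted board with a pale strip along the middle of its outer face, 170 mm (hinge to free edge) x 370 mm x 12 mm with its inner face in the plane of the hinge line
- lid_edge (a point): middle of the lid's free edge, on its outer face (the face that is on top when it is shut and faces away from the robot while it stands open); a small brass tab, 60 mm wide, stands out 14 mm beyond the free edge
- tape: yellow tape measure lying in the chest's open well, round, about 60 mm across and 28 mm high; origin at the centre of its underside
- glue: red glue bottle standing left of the chest, 58 mm wide, 170 mm tall; origin at the centre of its underside
- screws: amber jar with a steel cap standing right of the chest, 68 mm wide, 85 mm tall; origin at the centre of its underside
- plane: blue and steel hand plane, 160 x 50 x 45 mm, lying to the left nearer the robot than the chest; origin at the centre of its underside
- driver: screwdriver with a red handle lying to the right nearer the robot than the chest; about 200 mm long, 26 mm thick; origin at the middle of its underside
- sander: cork sanding block, 85 x 50 x 22 mm, lying close to the right drawer, right of it; origin at the centre of its underside

How it is judged:
By the outcome, as a careful person would: the job done as asked, in the order asked, and still so for the second after the job is handed in, with the robot touching nothing.
It also fails if it takes over 58 s, if anything falls off the work surface, if the arm or the gripper's body presses on something with over 40 N, if the wrist force passes 120 N, or if a joint passes its speed limit or range.

ROBOT

A 6-joint arm with a two-finger parallel gripper is mounted at the origin on the work surface. World frame = base frame: x ahead of the robot, y to its left, z up, the work surface at z = 0. Lengths are in m, angles in degrees, forces in N, time in s.
With the tool pointing down it reaches from about 0.375 to 0.925 m from the base axis. Payload 5.7 kg.
Tool frame: the origin (TCP) lies at the very end of the fingers, on their centre line; the grasp point (between the pads) lies 19 mm behind it; z points along the fingers, y is the line along which they close (so a half turn about z gives the same grasp; the last joint's range is limited). The gripper opens to 85 mm and grips with 20 to 120 N. Pads are 22 mm wide; open, the fingers measure 114 mm over their backs; the gripper's body (76 mm by 85 mm) begins 54 mm behind the grasp point. The pads swing forward as they close: fully open they stand 13 mm farther back than shut.
Start: joints at [62.447, 20.558, 86.54, -0, 72.909, -6.595], TCP at [0.215, 0.56, 0.231] pointing down, gripper open.
Joint ranges: [-170.27, 170.27], [-57.76, 135], [12.27, 136.19], [-55.21, 235.2], [11.17, 155.16], [-170.74, 170.74]. Speed limits (degrees/s): [136.94, 136.94, 180, 180, 180, 180].

INTERFACE

Orientations are given as [roll, pitch, yaw] about the fixed x, y, z axes, in that order (R = Rz(yaw) Ry(pitch) Rx(roll)).
In Python, from plant import robot gives the robot as it stands. Calls block until the motion is done:
- robot.move_pose(position, orientation): joint-space move of the TCP to a pose.
- robot.move_l(position, frame=None, rate=0.15, f_stop=None): straight line of the TCP; frame=None keeps the orientation; rate is the mean speed in m/s. With f_stop (N) it stops when the force on the tool has changed by that much, and returns True; else False.
- robot.movej(angles): joint-space move.
- robot.gripper_to(opening, strength=None): opening from 0.0 (shut) to 1.0 (fully open); strength is the grip in N (None keeps the last); returns when the fingers have stopped.
- robot.dwell(seconds).
- robot.solve_ik(position, orientation): joint angles nearest the present ones, or None.
- robot.read_state(): the state.
- robot.get_image(name): name is "scene" or "top" or "wrist"; returns the picture (420x560x3 uint8, red, green, blue); there is no depth.
- robot.camera_params(name): a dict with "mtx" (3x3 intrinsics, pixels), "dist_coeffs" ([k1, k2, p1, p2, k3] as OpenCV has them; the pictures are not rectified), "xyz" and "orientation" of the camera in the world. Camera axes: x right, y down, z forward; pixel columns grow to the right and rows downward; lengths in m; the calibration is good to about 2 mm. A picture is of the moment at which its call begins: read the wrist's pose just before it. camera_params takes no time and is no camera call; for the wrist camera it gives the pose at the moment of the call.
A pose or a line that the arm cannot do raises robot.Unreachable and nothing moves.
- robot.sign_off(): hands the job in; it is judged then, once.
The state is a dict: "time": time; "joints": joint angles; "dq": joint speeds; "tau": joint torques, N m; "tcp_pos": TCP position; "tool_rot": TCP orientation; "contact_force": force on the tool from outside, world axes, zero at the start; "moment": the same for the moment, N m; "finger_gap": opening from 0.0 (shut) to 1.0 (fully open); "finger_force": force on a finger pad.
Only numpy, scipy, OpenCV 4.12 (cv2) and the standard library are available. Lean on these libraries where they do the work, as an engineer would, in place of code of your own. Each camera call takes 0.05 s, during which the arm holds its last target. There are 200 camera calls.

## Working session

There is one attempt and no reset: what is moved stays moved. The work goes in short steps, each a Python script; the robot and the scene stay as the last script left them, time stands still between calls to the robot, and variables do not carry over. Pictures are saved under pics/ and viewed, at most 10 in all, crops included, and the job is handed in when it is done.

```bash
mkdir -p pics; ls; python3 - <<'E'
from plant import robot
import cv2
for n in ("scene","top"):
    cv2.imwrite(f"pics/{n}0.png",robot.get_image(n)[:,:,::-1])
    p=robot.camera_params(n); print(n,p)
print(robot.read_state())
E
```

```text
pics
scene {'mtx': array([[397.11452091,   0.        , 279.94935522],
       [  0.        , 397.11452091, 206.97822454],
       [  0.        ,   0.        ,   1.        ]]), 'dist_coeffs': array([0.00915126, 0.        , 0.        , 0.        , 0.        ]), 'xyz': array([0.42261243, 0.543336  , 0.90446174]), 'orientation': array([-143.48287157,   -0.25310111, -161.52547062])}
top {'mtx': array([[531.76261674,   0.        , 279.9570323 ],
       [  0.        , 531.76261674, 211.36214267],
       [  0.        ,   0.        ,   1.        ]]), 'dist_coeffs': array([-0.08660768,  0.        ,  0.        ,  0.        ,  0.        ]), 'xyz': array([0.36260953, 0.00202852, 1.31655717]), 'orientation': array([-168.72388462,   -0.62790942,  -90.21461996])}
{'time': 0.1, 'joints': array([ 6.24472194e+01,  2.05953451e+01,  8.65946667e+01,  1.93336969e-03,
        7.29101345e+01, -6.59589401e+00]), 'dq': array([ 0.04853071, -0.10429138, -0.08115092, -0.01399038, -0.08158285,
        0.02354792]), 'tau': array([ 2.62241756e-04, -5.28650022e+01, -2.79352140e+01, -1.85995209e-04,
        5.01305869e-03,  4.42711894e-06]), 'tcp_pos': array([0.21430765, 0.55973474, 0.2305092 ]), 'tool_rot': array([-1.79900729e+02, -1.33381746e-02,  1.59042532e+02]), 'contact_force': array([-0.3513768 ,  0.00899036,  0.85958672]), 'moment': array([ 0.0467606 , -0.07008583, -0.01129517]), 'finger_force': 0.0, 'finger_gap': 1.0004467935503063}
```

View pics/scene0.png

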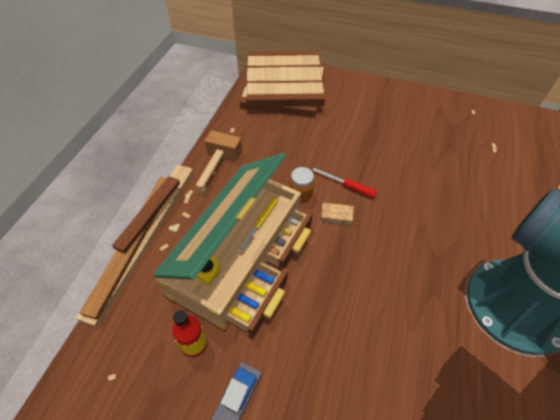

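View pics/top0.png

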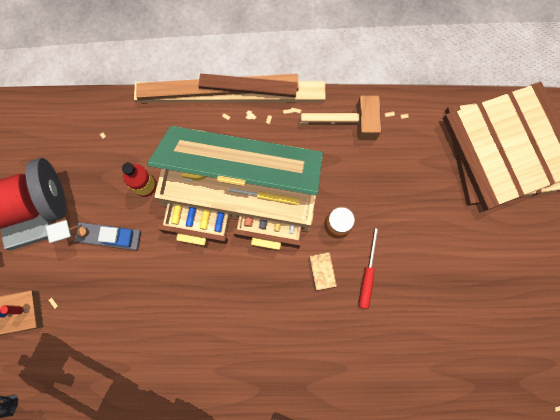

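The scene view shows the lid leaning open, with both drawers out. In the top view the pulls are near (192,239) and (266,244), the lid spans (165,130) to (322,188), and the glue is at (138,180). I'll zoom in for corner measurements.

```bash
python3 - <<'E'
import cv2
for n,(x0,y0,x1,y1),k in (("top",(145,120,345,270),4),("scene",(155,145,315,335),3.1)):
    im=cv2.imread(f"pics/{n}0.png")[y0:y1,x0:x1]
    im=cv2.resize(im,None,fx=k,fy=k,interpolation=cv2.INTER_CUBIC); print(im.shape)
    for v in range((x0//20+1)*20,x1,20): cv2.putText(im,str(v),(int((v-x0)*k),10),0,.4,(255,255,255),1); cv2.line(im,(int((v-x0)*k),12),(int((v-x0)*k),20),(255,255,255),1)
    for v in range((y0//20+1)*20,y1,20): cv2.putText(im,str(v),(0,int((v-y0)*k)),0,.4,(255,255,255),1); cv2.line(im,(28,int((v-y0)*k)),(36,int((v-y0)*k)),(255,255,255),1)
    cv2.imwrite(f"pics/{n}0z.png",im)
E
```

```text
(600, 800, 3)
(589, 496, 3)
```

View pics/top0z.png

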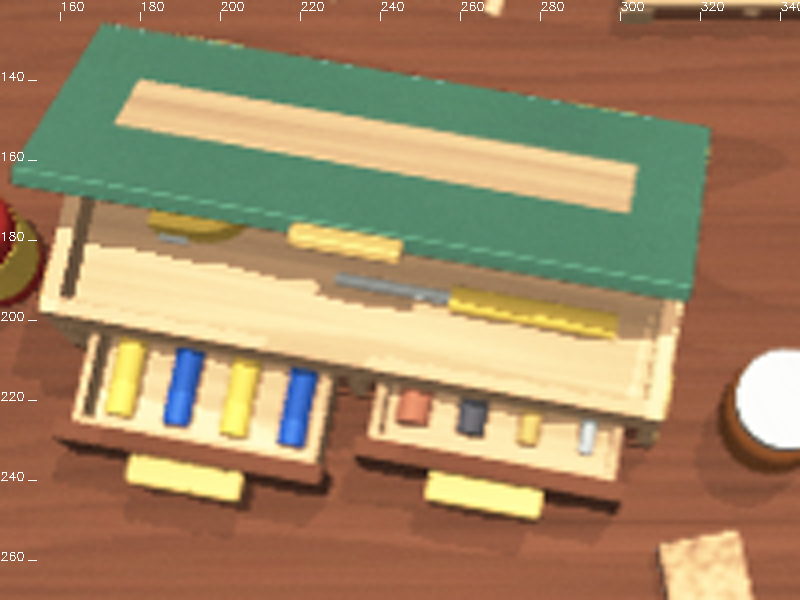

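View pics/scene0z.png

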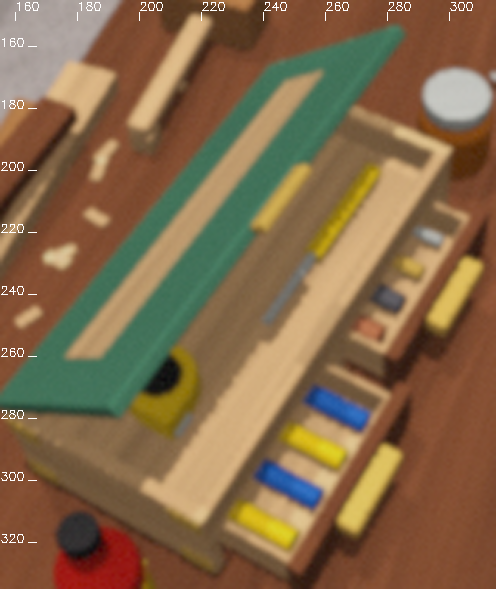

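Corner pixels are readable in both views, with lid corners, top front rim corners, and pull silhouettes. I'll fit one model of chest pose, lid angle and drawer openings.

```bash
cat > h.py <<'E'
import numpy as np, cv2
from scipy.spatial.transform import Rotation as R
from plant import robot
def project(P,n):
    p=robot.camera_params(n); r=R.from_euler('xyz',p['orientation'],degrees=True).as_matrix().T
    return cv2.projectPoints(np.asarray(P,float),cv2.Rodrigues(r)[0],-r@p['xyz'],p['mtx'],p['dist_coeffs'])[0][:,0]
def lidpt(s,y,t,a): # chest-frame point on lid: distance s from hinge, offset t outward
    return [.085-s*np.cos(a)+t*np.sin(a), y, .105+s*np.sin(a)+t*np.cos(a)]
def toworld(P,c):
    P=np.atleast_2d(P); return R.from_euler('z',c[2]).apply(P)+[c[0],c[1],0]
E
python3 - <<'E'
from h import *
from scipy.optimize import least_squares
def model(v):
    x,y,w,a,dl,dr=v
    P=[[-.085,.185,.105],[-.085,-.185,.105]]+[lidpt(s,yy,.012,a) for s in (0,.17) for yy in (.185,-.185)]
    for d,yc in((dl,.0895),(dr,-.0895)):
        P+=[[-.085-d,yc+.035,.058],[-.085-d,yc-.035,.058],[-.103-d,yc+.035,.042],[-.103-d,yc-.035,.042]]
    return toworld(P,v)
top=np.array([[42,308],[662,420],[103,24],[710,127],[15,168],[690,285],[130,455],[245,473],[126,484],[240,502],[428,472],[544,489],[425,498],[541,519]])/4+[145,120]
sc=np.array([[200,528],[450,150],[5,395],[265,70],[115,413],[405,28],[337,518],[388,443],[352,537],[402,458],[427,318],[465,258],[440,335],[483,268]])/3.1+[155,145]
f=lambda v:np.r_[(project(model(v),'top')-top).ravel(),(project(model(v),'scene')-sc).ravel()]
r=least_squares(f,[.65,.1,-.15,1,.05,.05],loss='soft_l1')
print(r.x.round(4)); print(f(r.x).reshape(2,14,2).round(1).tolist())
np.save('c.npy',r.x); print(model(r.x)[:6].round(3))
E
```

```text
[ 0.6887  0.0844 -0.1802  0.6964  0.0674  0.0452]
[[[-1.1, 0.3], [-0.2, -0.0], [-0.6, -0.9], [0.4, -0.4], [-1.5, 1.9], [0.3, 2.5], [-0.5, -0.8], [-0.7, -0.1], [0.1, 0.2], [-0.1, 0.8], [0.1, -0.9], [-0.1, -0.0], [-0.3, 0.8], [-0.7, 0.7]], [[0.5, -2.5], [0.4, -1.6], [-4.5, 1.2], [1.3, -3.0], [-0.3, -1.1], [-0.6, -0.9], [-0.5, -0.1], [-1.7, -1.5], [1.8, 0.2], [0.5, 0.1], [-0.8, -0.8], [-0.3, -2.1], [1.2, 0.0], [-0.2, 0.9]]]
[[ 0.638  0.282  0.105]
 [ 0.572 -0.082  0.105]
 [ 0.813  0.25   0.114]
 [ 0.747 -0.114  0.114]
 [ 0.685  0.273  0.223]
 [ 0.618 -0.091  0.223]]
```

The fit is good: residuals are mostly 1 to 2 px, the lid is at about 0.70 rad, and the drawers are out about 67 and 45 mm. The pulls are next. I'll push with closed fingers, tilting the tool back so its body stays clear of the lid.

```bash
python3 - <<'E'
from h import *
c=np.load('c.npy'); yaw=np.degrees(c[2]); S=lambda s:s['time']
robot.gripper_to(0.0)
def W(x,y,z): return toworld([x,y,z],c)[0]
ori=None
for o in ([180,-45,yaw],[0,-135,yaw] ,[180,45,yaw+180]):
    Rm=R.from_euler('xyz',o,degrees=True).as_matrix(); print(o,Rm[:,2].round(2),Rm[:,1].round(2),robot.solve_ik(W(-.24,.0895,.16),o))
    if ori is None and Rm[0,2]>0 and robot.solve_ik(W(-.24,.0895,.16),o) is not None: ori=o
for yc,d in ((.0895,c[4]),(-.0895,c[5])):
    for q in (W(-.24,yc,.16),W(-.15-d,yc,.044),W(-.10,yc,.044)): print(q.round(3),robot.solve_ik(q,ori))
yc,d=.0895,c[4]
robot.move_pose(W(-.24,yc,.16),ori); print(robot.read_state()['tool_rot'])
robot.move_l(W(-.15-d,yc,.044),rate=.12)
print(robot.read_state()['tcp_pos'],robot.read_state()['time'],robot.read_state()['contact_force'])
cv2.imwrite('pics/scene1.png',robot.get_image('scene')[:,:,::-1])
E
```

```text
[180, -45, np.float64(-10.32201450080522)] [ 0.7  -0.13 -0.71] [-0.18 -0.98  0.  ] None
[0, -135, np.float64(-10.32201450080522)] [-0.7   0.13 -0.71] [ 0.18  0.98 -0.  ] [  7.72553748  41.99174635  75.06547046  13.17894216 106.08629922
 -73.31309124]
[180, 45, np.float64(169.6779854991948)] [ 0.7  -0.13 -0.71] [0.18 0.98 0.  ] NoneTraceback (most recent call last):
  File "<stdin>", line 10, in <module>
  File "scipy/spatial/transform/_rotation.pyx", line 1428, in scipy.spatial.transform._rotation.Rotation.from_euler
  File "scipy/spatial/transform/_rotation.pyx", line 541, in scipy.spatial.transform._rotation._format_angles
ValueError: Expected `angles` to be at most 2-dimensional with width equal to number of axes specified, got () for shape
```

The 45° tilt can't be reached, so I'll scan the feasible tilts.

```bash
python3 - <<'E'
from h import *
c=np.load('c.npy'); yaw=np.degrees(c[2])
def W(x,y,z): return toworld([x,y,z],c)[0]
print(W(-.17,.09,.04),W(-.103,-.09,.04))
for t in (0,10,15,20,25,30,35,40):
  for k in (0,90,180,270):
    Rm=R.from_euler('z',yaw,degrees=True)*R.from_euler('y',-t,degrees=True)*R.from_euler('x',180,degrees=True)*R.from_euler('z',k,degrees=True)
    o=Rm.as_euler('xyz',degrees=True)
    print(t,k,o.round(0),[None if q is None else q.round(0).astype(int).tolist() for q in (robot.solve_ik(W(*p),o) for p in ((-.2,.0895,.14),(-.2,.0895,.044),(-.10,.0895,.044),(-.18,-.0895,.044),(-.1,-.0895,.044)))])
E
```

```text
[0.53761488 0.20345197 0.04      ] [0.57127813 0.01435996 0.04      ]
0 0 [180.   0. -10.] [[15, 22, 99, 0, 59, 115], [15, 30, 103, 0, 47, 115], [11, 35, 92, 0, 53, 112], [-5, 27, 110, 0, 43, 96], [-5, 31, 100, 0, 49, 95]]
0 90 [ 180.    0. -100.] [[15, 22, 99, 0, 59, -155], [15, 30, 103, 0, 47, -155], [11, 35, 92, 0, 53, -158], None, None]
0 180 [-180.    0.  170.] [[15, 22, 99, 0, 59, -65], [15, 30, 103, 0, 47, -65], [11, 35, 92, 0, 53, -68], [-5, 27, 110, 0, 43, -84], [-5, 31, 100, 0, 49, -85]]
0 270 [-180.    0.   80.] [[15, 22, 99, 0, 59, 25], [15, 30, 103, 0, 47, 25], [11, 35, 92, 0, 53, 22], [-5, 27, 110, 0, 43, 6], [-5, 31, 100, 0, 49, 5]]
10 0 [180. -10. -10.] [[18, 19, 106, -7, 47, 123], [18, 28, 110, -9, 34, 126], [14, 32, 99, -6, 39, 119], [-4, 24, 118, -2, 28, 99], [-5, 28, 108, -2, 33, 97]]
10 90 [-170.    0. -100.] [[18, 19, 106, -7, 47, -147], [18, 28, 110, -9, 34, -144], [14, 32, 99, -6, 39, -151], None, None]
10 180 [-180.   10.  170.] [[18, 19, 106, -7, 47, -57], [18, 28, 110, -9, 34, -54], [14, 32, 99, -6, 39, -61], [-4, 24, 118, -2, 28, -81], [-5, 28, 108, -2, 33
[... 2187 characters left out ...]
70 [150.   0.  80.] [[27, 17, 119, -43, 26, 74], None, None, [-1, 27, 134, 204, 11, 165], None]
35 0 [180. -35. -10.] [None, None, None, None, [-3, 30, 128, 198, 14, -102]]
35 90 [-145.    0. -100.] [None, None, None, None, [-3, 30, 128, 198, 14, -12]]
35 180 [-180.   35.  170.] [None, None, None, None, [-3, 30, 128, 198, 14, 78]]
35 270 [145.   0.  80.] [None, None, None, None, [-3, 30, 128, 198, 14, 168]]
40 0 [180. -40. -10.] [None, None, None, None, [-2, 33, 132, 192, 26, -95]]
40 90 [-140.    0. -100.] [None, None, None, None, [-2, 33, 132, 192, 26, -5]]
40 180 [-180.   40.  170.] [None, None, None, None, [-2, 33, 132, 192, 26, 85]]
40 270 [140.   0.  80.] [None, None, None, None, None]
```

```bash
cat >> h.py <<'E'
c=np.load('c.npy'); yaw=np.degrees(c[2])
def W(x,y,z): return toworld([x,y,z],c)[0]
def local(p): return R.from_euler('z',-c[2]).apply(np.asarray(p)-[c[0],c[1],0])
def ori(t,k): return (R.from_euler('z',yaw,degrees=True)*R.from_euler('y',-t,degrees=True)*R.from_euler('x',180,degrees=True)*R.from_euler('z',k,degrees=True)).as_euler('xyz',degrees=True)
def st(m=''):
    s=robot.read_state(); print(m,'t',round(s['time'],2),'loc',local(s['tcp_pos']).round(4),'F',s['contact_force'].round(1))
E
python3 - <<'E'
from h import *
s=robot.read_state(); T=R.from_euler('xyz',s['tool_rot'],degrees=True)
print('cam in tool',T.inv().apply(robot.camera_params('wrist')['xyz']-s['tcp_pos']).round(3))
o=ori(15,180)
robot.move_pose(W(-.22,.0895,.14),o); st('above')
robot.move_l(W(-.205,.0895,.046),rate=.12); st('pre')
cv2.imwrite('pics/scene1.png',robot.get_image('scene')[:,:,::-1])
E
```

```text
cam in tool [ 0.067 -0.    -0.143]
above t 2.52 loc [-0.2199  0.0904  0.1403] F [ 0.7  0.3 -0.3]
pre t 3.46 loc [-0.2047  0.0899  0.0464] F [-0.1 -0.1  1.1]
```

View pics/scene1.png

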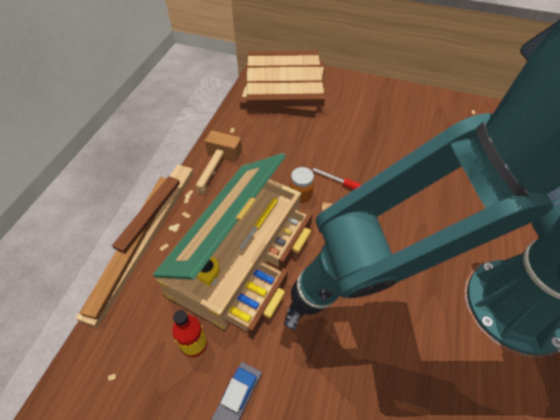

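The picture shows the fingers at about (295,318), just in front of the left pull at (273,303), with the body clear of the lid. Next I'll push it home gently.

```bash
cat > push.py <<'E'
from h import *
def push(yc,x0):
    print('touch',robot.move_l(W(x0,yc,.046),rate=.04,f_stop=4)); st()
    for i in range(4):
        x=local(robot.read_state()['tcp_pos'])[0]
        if x>-.121: break
        print('mid',robot.move_l(W(-.122,yc,.046),rate=.04,f_stop=15)); st()
    print('end',robot.move_l(W(-.095,yc,.046),rate=.02,f_stop=12)); st()
    x=local(robot.read_state()['tcp_pos'])[0]
    robot.move_l(W(x-.03,yc,.046),rate=.06); robot.move_l(W(-.18,yc,.08),rate=.1); st('off')
E
python3 - <<'E'
from push import *
push(.0895,-.17)
E
```

```text
touch False
 t 4.53 loc [-0.17    0.0895  0.046 ] F [-0.2  0.3  0.6]
mid False
 t 5.88 loc [-0.1218  0.0896  0.0462] F [-0.4  0.2 -1.1]
mid False
 t 6.13 loc [-0.1218  0.0896  0.0462] F [ 0.2  0.3 -0.5]
mid False
 t 6.38 loc [-0.1219  0.0896  0.0461] F [ 0.3  0.9 -0.7]
mid False
 t 6.63 loc [-0.1219  0.0895  0.046 ] F [ 0.1 -1.1 -0.5]
end True
 t 7.33 loc [-0.1128  0.089   0.0452] F [ 0.1  0.3 -0.6]
off t 8.62 loc [-0.1797  0.0898  0.0804] F [0.4 0.6 0.3]
```

```bash
python3 - <<'E'
from push import *
robot.move_l(W(-.18,-.0895,.08),rate=.15); robot.move_l(W(-.178,-.0895,.046),rate=.1); st('pre')
push(-.0895,-.15)
robot.move_l(W(-.18,-.0895,.1),rate=.1)
# clear the view: back toward +y/robot
robot.move_pose(W(-.22,.15,.16),ori(15,180)); st('clear')
for n,(x0,y0,x1,y1) in (("top",(145,120,345,270)),("scene",(155,145,315,335))):
    im=robot.get_image(n)[:,:,::-1]; cv2.imwrite(f'pics/{n}2.png',im)
    cv2.imwrite(f'pics/{n}2z.png',cv2.resize(im[y0:y1,x0:x1],None,fx=3,fy=3,interpolation=cv2.INTER_CUBIC))
a,b=cv2.imread('pics/top2z.png'),cv2.imread('pics/scene2z.png')
E
```

```text
pre t 10.45 loc [-0.1783 -0.0892  0.0458] F [0.  0.8 0.2]
touch False
 t 11.3 loc [-0.1499 -0.0895  0.046 ] F [-0.6  0.4 -0.2]
mid False
 t 12.15 loc [-0.1212 -0.0894  0.0463] F [ 0.4 -0.  -1. ]
mid False
 t 12.4 loc [-0.1217 -0.0894  0.0463] F [-0.4 -0.3  0.3]
mid False
 t 12.65 loc [-0.122  -0.0895  0.0461] F [-0.4  0.1 -0.7]
mid False
 t 12.9 loc [-0.122  -0.0895  0.046 ] F [-0.5  1.2  0.4]
end True
 t 13.62 loc [-0.1128 -0.0897  0.0449] F [ 0.3 -0.4  0.1]
off t 14.91 loc [-0.1793 -0.0894  0.0803] F [ 0.  -0.3 -0.3]
clear t 16.24 loc [-0.2205  0.1489  0.159 ] F [ 0.5 -0.4  0.9]
```

View pics/top2z.png

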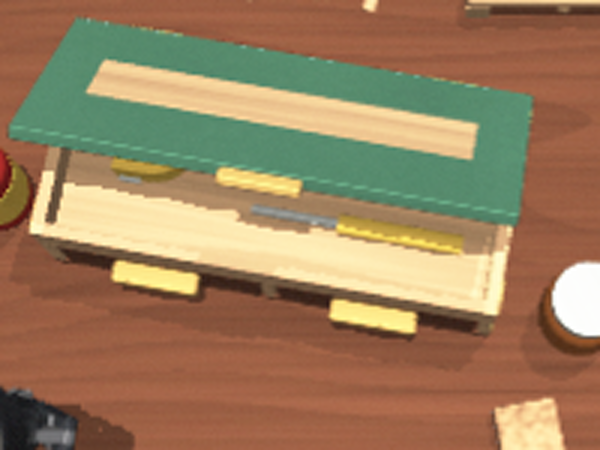

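Seen from above, both drawers are flush, with pulls at about (197,212) and (269,225) in full-image pixels, and the tools haven't moved. Both pushes ended on the hard stop at the expected place. Now the lid.

```bash
python3 - <<'E'
from h import *
o=ori(0,180)
print([robot.solve_ik(W(*p),o) is not None for p in ((-.2,0,.3),(-.005,0,.29),(-.014,0,.2),(-.055,0,.11))])
robot.move_pose(W(-.2,0,.30),o)
robot.move_l(W(-.005,0,.29),rate=.15); st('over')
print('touch',robot.move_l(W(-.012,0,.19),rate=.05,f_stop=3)); st()
for i in range(4):
    if local(robot.read_state()['tcp_pos'])[2]<.131: break
    print('mid',robot.move_l(W(-.052,0,.13),rate=.05,f_stop=20)); st()
print('end',robot.move_l(W(-.055,0,.105),rate=.02,f_stop=14)); st()
robot.dwell(.2); st('hold')
robot.move_l(W(-.055,0,.22),rate=.1); robot.move_l(W(-.2,0,.25),rate=.15)
robot.move_pose(W(-.22,.15,.2),ori(15,180)); st('clear')
for n,(x0,y0,x1,y1) in (("top",(115,120,345,290)),("scene",(145,135,375,365))):
    im=robot.get_image(n)[:,:,::-1]; cv2.imwrite(f'pics/{n}3.png',im)
    cv2.imwrite(f'pics/{n}3z.png',cv2.resize(im[y0:y1,x0:x1],None,fx=2.5,fy=2.5,interpolation=cv2.INTER_CUBIC))
E
```

```text
[True, True, True, True]
over t 18.63 loc [-5.600e-03  1.000e-04  2.901e-01] F [ 0.2 -0.4 -1. ]
touch False
 t 20.79 loc [-0.012  0.     0.19 ] F [-0.9  0.7  0.8]
mid False
 t 22.38 loc [-0.0521 -0.      0.13  ] F [0.2 0.4 0.3]
end True
 t 23.13 loc [-0.0536  0.      0.1171] F [-0.6 -1.   6.2]
hold t 23.33 loc [-0.0535  0.      0.1171] F [-1.3  0.2  6. ]
clear t 26.33 loc [-0.2199  0.1503  0.1996] F [-0.5  0.3 -0.1]
```

View pics/scene3z.png

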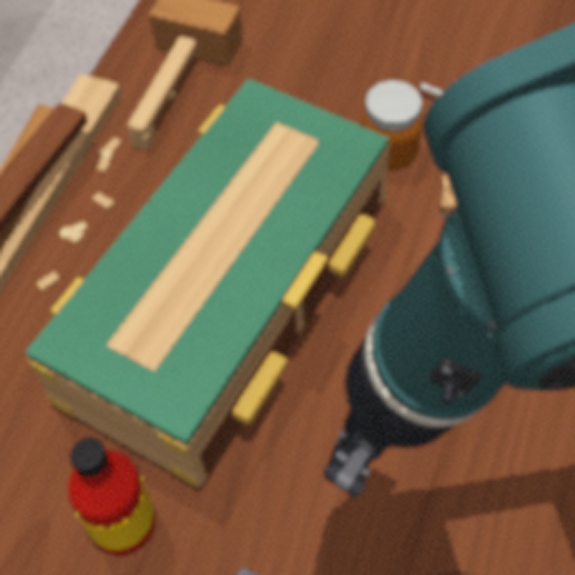

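View pics/top3z.png

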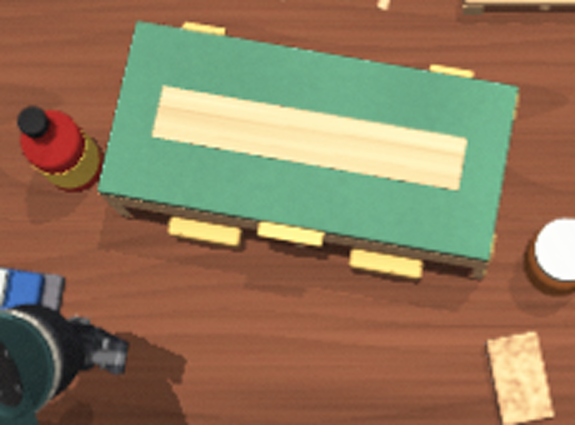

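The lid lies flat: it stopped at z = 0.117 m, which is the chest height plus the lid. Both pulls sit at the home positions, the neighbouring tools haven't moved, and the robot is clear. Handing in.

```bash
python3 -c "
from plant import robot
print(robot.sign_off())"
```

```text
the job is handed in; nothing more can be done
None
```

I pushed both drawers fully home, then swung the lid down flat over them; none of the tools in view moved, and I handed the job in after about 26 s on the robot's clock, with the arm touching nothing.

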